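# Set the washed praline tools out to dry

## Robot

A 6-joint arm with a two-finger parallel gripper is mounted at the origin on the work surface. World frame = base frame: x ahead of the robot, y to its left, z up, the work surface at z = 0. Lengths are in m, angles in rad, forces in N, time in s.
With the tool pointing down it reaches from about 0.425 to 0.95 m from the base axis. Payload 14.7 kg.
Tool frame: the origin (TCP) lies at the very end of the fingers, on their centre line; the grasp point (between the pads) lies 19 mm behind it; z points along the fingers, y is the line along which they close (so a half turn about z gives the same grasp; the last joint's range is limited). The gripper opens to 85 mm and grips with 20 to 120 N. Pads are 22 mm wide; open, the fingers measure 114 mm over their backs; the gripper's body (76 mm by 85 mm) begins 54 mm behind the grasp point. The pads swing forward as they close: fully open they stand 13 mm farther back than shut.
Start: joints at [-1.187, 0.48, 1.596, -0, 1.065, -0.047], TCP at [0.271, -0.591, 0.231] pointing down, gripper open.
Joint ranges: [-2.75, 2.75], [-0.82, 2.05], [0.23, 2.67], [-1.56, 4.7], [0.09, 2.69], [-2.92, 2.92]. Speed limits (rad/s): [1.89, 1.89, 2.39, 3.01, 3.01, 3.01].

## Interface

Orientations are given as a 3x3 rotation matrix whose columns are the frame's x, y, z axes.
In Python, from rig import r, cams, masks_of, mark_of gives the robot as it stands.
- The arm moves only by the shell command python3 -m creep 'ROWS' [FORCE]. ROWS is JSON, one flat list of numbers, 7 for each row, row after row: the opening, from -1 (shut) to 1 (fully open), then the shift along the world's x, y, z scaled (see below), then the turn, a rotation vector about the world's x, y, z scaled (see below). In form: [claw, x, y, z, ax, ay, az, claw, x, y, z, ax, ay, az, ...]. A call has 1 to 10 rows; each row is the pose to reach, as a shift and turn from the pose commanded when the call began; what a row does not reach only later rows make up. The controller multiplies each number of a shift by 0.1 m and each number of a turn by 30 degrees. A row lasts 1/8 s, in which the tool goes at most 62.5 mm and 10.7 degrees, less where a joint would pass 70% of its speed; a pose out of reach is approached as far as the arm can. A call with a number of a shift or a turn outside -1 to 1 is refused whole. A call with a gripper value outside its range is refused whole. The fingers move at their own pace and stop on an object; FORCE is the grip in N (left out, the last holds). Time passes only in rows, so rows that repeat a pose let the fingers close. It gives the time, the measured TCP pose, the force, the opening and the grip force at its end, in the units of the state.
- r.get_obs(): the state, without advancing time (a new reading comes with each control period).
- cams.read_camera(name): name is "scene" or "top" or "wrist"; returns a dict with "color" (400x640x3 uint8, blue, green, red), "mtx" (3x3 intrinsics, pixels), "pose" (4x4, takes a point from camera to world coordinates). Camera axes: x right, y up, looking along -z (the intrinsics and any distortion apply to the point x, -y, -z); pixel columns grow to the right and rows downward; lengths in m; the calibration is good to about 2 mm. A picture is of the moment at which its call begins. There is no depth.
- r.job_done(): hands the job in; it is judged then, once.
Trained networks look in a picture, given as the dict that the camera call returned (one of the last four; its "shot" number tells which), for a name from the list of things; names that differ only in an ending like _2 or _b are one class to them, and where a whole thing is asked for, a point or a joint stands for the part that bears it (a point fixed in the world has none). Each returns a list of dicts, best first, with "p" (0 to 1); they miss things now and then, are a little off and sometimes report something else, mostly with a low value. They report only what shows in the picture. A call takes as long as a camera call.
- masks_of(picture, name): "mask" (400x640 bool, what is visible of it) and "location" ([column, row] as shares, 0 to 1, of the picture: columns of its width, rows of its height, amid what is visible of it).
- mark_of(picture, name): "location" ([column, row] as shares, 0 to 1, of the picture: columns of its width, rows of its height: a listed point, or the origin of a listed thing).
The state is a dict: "clock": time; "joint_pos": joint angles; "dq": joint speeds; "joint_efforts": joint torques, N m; "ee_pos": TCP position; "orientation": TCP orientation; "ft_force": force on the tool from outside, world axes, zero at the start; "ft_torque": the same for the moment, N m; "grip_width": finger opening in m; "finger_force": force on a finger pad.
Only numpy, scipy, OpenCV 4.12 (cv2) and the standard library are available. Lean on these libraries where they do the work, as an engineer would, in place of code of your own. Each camera call takes 0.05 s, during which the arm holds its last target. There are 200 camera calls.

## Task

Set the washed praline tools out to dry: take the pale mould out of its slotted holder and lean it, long side down, against the steel rail of the green stand, tilted back about 25 degrees and centred, its lower edge on the green base between rail and lip. Also turn the steel filling barrel mouth down and put it over the tall red peg, all the way down until its rim sits on the wooden base. Set both down gently, without dropping them, let go, and leave the cocoa jar, the white ramekin and the foil box where they are.

Things in the scene. Friction and masses are not known exactly. Their poses are not given: they have to be found in the camera images.
- mould: pale grey flat praline mould, a slab 150 long (its y) x 20 thick (its x) x 110 high (its z), 0.25 kg, starting upright on a long side in the holder; dark round cavities on its +x face only (either face may end up on the rail). Origin: centre of its lower long edge face (20 x 150 side), z up towards the top edge
- mould_top (a point): centre of the mould's top edge face, 110 above its origin
- mould_rack: fixed dark wooden holder, base 80 x 170 x 8 with two upright walls 160 long along y, tops 43 above the table, 24 apart, between which the mould stands (on the 8 thick base). Origin: centre of its underside; y along the slot
- lean_stand: fixed green stand, base plate 120 (x) x 180 (y) x 10 high; lip along y on its +x side, inner face at x = +36, top 26 above the table; on its -x side a horizontal steel rail along y, 10 in diameter, on two posts at y = +-70. Its x points to the robot's left (+y, within 15 degrees), so the rail is on the right. Origin: centre of the underside; z up
- lean_rail (a point): middle of the steel rail's axis, at x = -20, z = 66.8 in the stand's frame. A slab leaned 25 degrees from vertical, top towards -x, with the lower corner line of its rail-side face on the base at x = +12, just touches the rail and clears the lip
- barrel: hollow round steel filling barrel, outer diameter 46, inner 40, 110 long, open at one end (mouth), the other closed by a 4 thick floor with a white cone nozzle (to 32 wide, 28 long) outside; 0.12 kg. Starts lying level on the cradle, mouth to the robot's left (+y, within 25 degrees). Origin: centre of the closed end's outside; z runs along the barrel to the mouth (nozzle at -z)
- barrel_mouth (a point): centre of the barrel's open rim, 110 from the barrel's origin
- cradle: fixed blue cradle, base 130 x 60 x 8, with two round rails of 8 diameter along its x at y = +-17, z = 34, on which the barrel lies with its axis 55 above the table; the rails are hidden under the barrel (42 wide over all), so fingers pass on both sides. Origin: centre of the underside; x points where the barrel's mouth points
- peg_stand: fixed dark wooden base 140 x 90 x 12 carrying the tall red peg at this origin's x, y (diameter 28, tapered at the top to 12, tip 92 above the table) and, 65 further along +x, a short white spare nozzle (56 above the table, leave it). The base reaches from x = -45 to +95. Origin: under the tall peg, at table height; z up
- peg_seat (a point): foot of the tall red peg, on its axis at the base's upper face, 12 above the table; the barrel's rim ends here
- cocoa_jar: bystander: dark brown jar with red lid, diameter 64, 85 high; origin at the centre of its underside
- ramekin: bystander: white ceramic cup, diameter 72, 45 high; origin at the centre of its underside
- foil_box: bystander: long green and red box 220 (its x) x 50 x 50, in the middle between the two stands; origin at the centre of its underside

How it is judged:
At the end, for the whole second after the job is handed in: Mould: lower edge on the green base between rail and lip, within 40 mm of centre and 0.2 rad of the stand, leaning 0.20 to 0.80 rad towards the rail. Barrel: mouth down over the tall peg, rim within 3.5 mm of the wood, both ends within 12 mm of the peg axis. Both at rest (angle between mould's own z axis and vertical between 0.2 and 0.8 rad and angle between the y axis of mould and the y axis of lean_stand, either way round below 0.2 rad and x of mould in the frame of lean_stand between -0.005 and 0.035 m and y of mould in the frame of lean_stand between -0.04 and 0.04 m and z of mould in the frame of lean_stand between 0.006 and 0.026 m and x of mould_top in the frame of lean_stand below -0.008 m and contact force between mould and lean_stand above 0.3 N and horizontal distance between each of barrel_mouth, barrel and peg_seat below 0.012 m and z of barrel_mouth in the frame of peg_stand below 0.0155 m and z of barrel in the frame of peg_stand above 0.115 m and linear speed of each of mould, barrel below 0.02 m/s); the robot touches nothing.
It fails at once if the cocoa jar is pushed more than 20 mm from its place (distance of cocoa_jar from where it was at the start of the episode above 0.02 m).
It fails at once if the ramekin is pushed more than 20 mm from its place (distance of ramekin from where it was at the start of the episode above 0.02 m).
It fails at once if the foil box is pushed more than 20 mm from its place (distance of foil_box from where it was at the start of the episode above 0.02 m).
It fails at once if the mould is let fall more than about 13 mm (faster than 0.5 m/s with no finger on it) (linear speed of mould above 0.5 m/s and contact force between mould and the fingers below 0.05 N).
It fails at once if the barrel is let fall more than about 13 mm (faster than 0.5 m/s with no finger on it) (linear speed of barrel above 0.5 m/s and contact force between barrel and the fingers below 0.05 N).
It also fails if it takes over 72 s, if anything falls off the work surface, if the arm or the gripper's body presses on something with over 40 N, if the wrist force passes 120 N, or if a joint passes its speed limit or range.

## Working session

There is one attempt and no reset: what is moved stays moved. The work goes in short steps, Python scripts to look and compute and a shell command to move; the robot and the scene stay as the last step left them, time stands still between calls to the robot, and variables do not carry over. Pictures are saved under pics/ and viewed, at most 11 in all, crops included, and the job is handed in when it is done.

```bash
mkdir -p pics; ls
cat > h.py <<'E'
import numpy as np, cv2
from rig import r, cams, masks_of, mark_of
def ray(p,uv):
    K=p["mtx"];T=p["pose"]
    d=np.array([(uv[0]-K[0,2])/K[0,0],-(uv[1]-K[1,2])/K[1,1],-1.0])
    d=T[:3,:3]@d
    return T[:3,3],d/np.linalg.norm(d)
def at(p,uv,z):
    o,d=ray(p,uv); return o+d*(z-o[2])/d[2]
def tri(rs):
    A=np.zeros((3,3));b=np.zeros(3)
    for o,d in rs:
        M=np.eye(3)-np.outer(d,d);A+=M;b+=M@o
    x=np.linalg.solve(A,b)
    return x,max(np.linalg.norm((np.eye(3)-np.outer(d,d))@(x-o)) for o,d in rs)
E
python3 - <<'E'
from h import *
P={n:cams.read_camera(n) for n in ("scene","top")}
for n in P: cv2.imwrite(f"pics/{n}0.png",P[n]["color"]); print(n,P[n]["pose"].round(3).tolist(), [k for k in P[n]])
names="mould mould_top mould_rack lean_stand lean_rail barrel barrel_mouth cradle peg_stand peg_seat cocoa_jar ramekin foil_box".split()
for n in names:
    m={c:mark_of(P[c],n)[:1] for c in P}
    rs=[];s=[]
    for c in P:
        if m[c]:
            uv=np.array(m[c][0]["location"])*[640,400]; rs.append(ray(P[c],uv)); s.append((c,uv.round(0).tolist(),round(m[c][0]["p"],2)))
    if len(rs)==2:
        x,e=tri(rs); s.append((x.round(4).tolist(),round(e,4)))
    print(n,s)
E
```

```text
pics
scene [[-0.007, -0.573, 0.819, 1.57], [1.0, -0.023, -0.007, 0.008], [0.023, 0.819, 0.574, 0.827], [0.0, 0.0, 0.0, 1.0]] ['color', 'mtx', 'pose', 'shot']
top [[-0.012, 0.989, -0.147, 0.412], [-1.0, -0.012, -0.002, 0.017], [-0.003, 0.147, 0.989, 1.01], [0.0, 0.0, 0.0, 1.0]] ['color', 'mtx', 'pose', 'shot']
mould [('scene', [190.0, 198.0], 0.93), ('top', [460.0, 247.0], 0.95), ([0.4362, -0.3362, 0.0144], np.float64(0.002))]
mould_top [('scene', [185.0, 167.0], 0.97), ('top', [475.0, 247.0], 0.97), ([0.4332, -0.3381, 0.1106], np.float64(0.0023))]
mould_rack [('scene', [191.0, 199.0], 0.21), ('top', [461.0, 249.0], 0.6), ([0.4315, -0.3394, 0.0075], np.float64(0.0008))]
lean_stand [('scene', [380.0, 256.0], 0.78), ('top', [268.0, 169.0], 0.7), ([0.6455, 0.1559, 0.0068], np.float64(0.0033))]
lean_rail [('scene', [372.0, 235.0], 0.58), ('top', [274.0, 164.0], 0.82), ([0.643, 0.1314, 0.0703], np.float64(0.0021))]
barrel [('scene', [411.0, 191.0], 0.92), ('top', [217.0, 245.0], 0.83), ([0.446, 0.259, 0.0612], np.float64(0.0058))]
barrel_mouth [('scene', [455.0, 193.0], 0.75), ('top', [177.0, 248.0], 0.65), ([0.4404, 0.3671, 0.0534], np.float64(0.0031))]
cradle [('top', [204.0, 249.0], 0.63)]
peg_stand [('scene', [242.0, 265.0], 0.7), ('top', [385.0, 151.0], 0.55), ([0.6874, -0.1602, 0.0083], np.float64(0.004))]
peg_seat [('scene', [244.0, 260.0], 0.92), ('top', [390.0, 158.0], 0.58), ([0.6705, -0.1654, 0.0072], np.float64(0.003))]
cocoa_jar [('scene', [325.0, 204.0], 0.73), ('top', [310.0, 250.0], 0.82), ([0.4321, 0.0346, 0.0018], np.float64(0.0082))]
ramekin [('scene', [290.0, 199.0], 0.89), ('top', [353.0, 258.0], 0.78), ([0.4124, -0.0677, 0.0036], np.float64(0.0008))]
foil_box [('scene', [317.0, 263.0], 0.8), ('top', [323.0, 160.0], 0.7), ([0.667, 0.0084, 0.0007], np.float64(0.0005))]
```

View pics/top0.png

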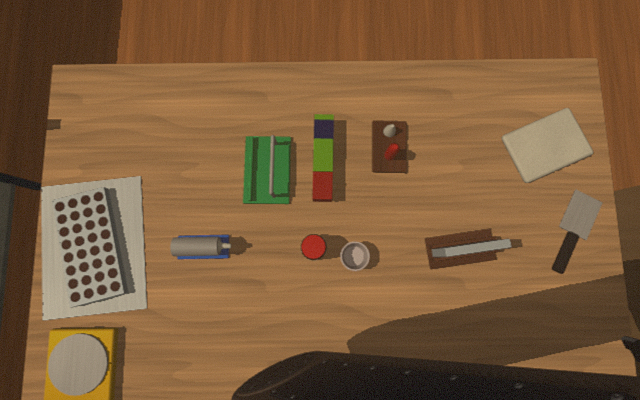

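View pics/scene0.png

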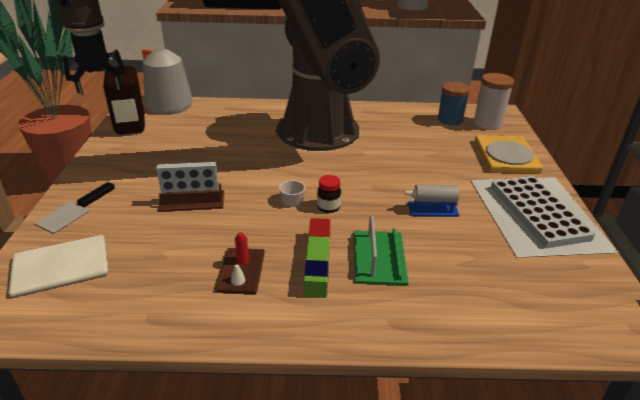

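The top view shows the mould and holder at (460,247), the green stand at (268,169), the box at (323,160), the peg stand at (390,147) and the barrel at (203,246). The scene view agrees, with the mould's cavities facing +x. Next I'll fit the poses with silhouette models.

```bash
cat > fit.py <<'E'
from h import *
from scipy.optimize import minimize
def box(x0,x1,y0,y1,z0,z1): return np.array([[x,y,z] for x in(x0,x1) for y in(y0,y1) for z in(z0,z1)])
def cyl(d0,z0,d1,z1,cx=0):
    a=np.linspace(0,2*np.pi,24,endpoint=False);c=np.c_[np.cos(a),np.sin(a)]
    return np.vstack([np.c_[c*d0/2,0*a+z0],np.c_[c*d1/2,0*a+z1]])+[cx,0,0]
def xc(v,h): return np.c_[v[:,2],v[:,1],-v[:,0]+h]   # z axis -> x
M={"mould":[box(-10,10,-75,75,8,118)],
 "mould_rack":[box(-40,40,-85,85,0,8),box(-18,-12,-80,80,8,43),box(12,18,-80,80,8,43)],
 "lean_stand":[box(-60,60,-90,90,0,10),box(36,42,-90,90,10,26),box(-25,-15,-75,75,61.8,71.8),box(-25,-15,-75,-65,10,66),box(-25,-15,65,75,10,66)],
 "barrel":[xc(cyl(46,0,46,110),55),xc(cyl(10,-28,32,0),55)],
 "peg_stand":[box(-45,95,-45,45,0,12),cyl(28,12,28,75),cyl(28,75,12,92),cyl(28,12,8,56,65)],
 "cocoa_jar":[cyl(64,0,64,85)],"ramekin":[cyl(72,0,72,45)],"foil_box":[box(-110,110,-25,25,0,50)]}
def render(P,parts,q,S=4):
    c,s=np.cos(q[2]),np.sin(q[2]);R=np.array([[c,-s,0],[s,c,0],[0,0,1]])
    im=np.zeros((400,640),np.uint8)
    for v in parts:
        w=(v/1000)@R.T+[q[0],q[1],0]
        p=(w-P["pose"][:3,3])@P["pose"][:3,:3]
        u=np.c_[P["mtx"][0,0]*p[:,0]/-p[:,2]+P["mtx"][0,2],P["mtx"][1,1]*-p[:,1]/-p[:,2]+P["mtx"][1,2]]
        cv2.fillConvexPoly(im,cv2.convexHull((u*16).round().astype(np.int32)),255,cv2.LINE_AA,4)
    return im
def fit(Ps,name,q0,parts=None):
    parts=parts or M[name];T=[]
    for P in Ps:
        m=masks_of(P,name)
        if m and m[0]["p"]>.3: T.append((P,m[0]["mask"].astype(np.float32)*255))
    g=lambda a:cv2.GaussianBlur(a.astype(np.float32),(0,0),1.2)
    T=[(P,g(m),m.sum()) for P,m in T]
    f=lambda q:sum(np.abs(g(render(P,parts,q))-m).sum()/n for P,m,n in T)
    best=None
    for dy in (-.25,0,.25):
        x=np.array(q0)+[0,0,dy]
        s=minimize(f,x,method="Nelder-Mead",options=dict(initial_simplex=x+np.vstack([np.zeros(3),np.diag([.01,.01,.15])]),xatol=1e-4,fatol=1e-4))
        if best is None or s.fun<best.fun: best=s
    return best.x,best.fun/max(len(T),1),len(T)
E
python3 - <<'E'
from fit import *
Ps=[cams.read_camera(n) for n in ("scene","top")]
h=np.pi/2
for n,q in dict(mould=(.435,-.337,0),mould_rack=(.435,-.337,0),lean_stand=(.645,.15,h),barrel=(.446,.259,h),peg_stand=(.675,-.163,0),foil_box=(.667,.008,0)).items():
    x,e,k=fit(Ps,n,q); print(n,x.round(4),"deg",np.degrees(x[2]).round(1),round(e,3),k, [fit([P],n,q)[0].round(3).tolist() for P in Ps])
o=r.get_obs(); print({k:np.round(v,3).tolist() for k,v in o.items()})
E
```

```text
mould [ 0.4327 -0.3368  0.1046] deg 6.0 0.325 2 [[0.387, -0.35, 0.208], [0.433, -0.337, 0.105]]
mould_rack [ 0.4323 -0.3343  0.1868] deg 10.7 1.844 2 [[0.43, -0.335, 0.164], [1.347, 0.098, 3.911]]
lean_stand [0.6418 0.1559 1.5366] deg 88.0 0.077 2 [[0.641, 0.157, 1.527], [0.645, 0.154, 1.531]]
barrel [0.4444 0.265  1.5825] deg 90.7 0.113 2 [[0.443, 0.265, 1.579], [0.445, 0.262, 1.586]]
peg_stand [ 0.6753 -0.1644 -0.0465] deg -2.7 0.072 2 [[0.674, -0.164, -0.01], [0.677, -0.166, -0.052]]
foil_box [ 0.6657  0.0086 -0.0258] deg -1.5 0.091 2 [[0.665, 0.01, -0.028], [0.666, 0.007, -0.026]]
{'clock': 2.7, 'joint_pos': [-1.187, 0.48, 1.596, -0.0, 1.065, -0.047], 'dq': [-0.0, -0.0, -0.0, -0.0, -0.001, 0.001], 'joint_efforts': [0.001, -95.048, -43.063, 0.0, 0.001, -0.0], 'ee_pos': [0.271, -0.591, 0.231], 'orientation': [[0.909, 0.418, 0.0], [0.418, -0.909, -0.0], [-0.0, 0.0, -1.0]], 'ft_force': [0.092, 0.158, 0.109], 'ft_torque': [-0.014, 0.0, 0.026], 'finger_force': 0.0, 'grip_width': 0.085}
```

```bash
python3 -m creep '[1,0.54,0.85,0,0,0,0.8,1,0.54,0.85,0,0,0,0.8,1,0.54,0.85,0,0,0,0.8,1,0.54,0.85,0,0,0,0.8]'; python3 -m creep '[1,0.54,0.85,0,0,0,0.8,1,0.54,0.85,0,0,0,0.8,1,0.54,0.85,0,0,0,0.8,1,0.54,0.85,0,0,0,0.8]'; python3 -m creep '[1,0.54,0.84,0,0,0,0.84,1,0.54,0.84,0,0,0,0.84,1,0.54,0.84,0,0,0,0.84,1,0.54,0.84,0,0,0,0.84]'
python3 - <<'E'
from fit import *
p=cams.read_camera("wrist"); cv2.imwrite("pics/w1.png",p["color"])
for n in ("mould","mould_top"): 
  m=mark_of(p,n)
  if m: uv=np.array(m[0]["location"])*[640,400]; print(n,uv.round(),at(p,uv,.118 if n!="mould" else .008).round(4),m[0]["p"])
for z in(.118,):
  print(fit([p],"mould",(.433,-.337,.13)))
m=masks_of(p,"mould"); print(p["pose"].round(3).tolist())
print(r.get_obs()["joint_pos"])
E
```

```text
clock: 3.2
ee_pos: [0.3258, -0.5054, 0.2315]
orientation: [[0.66, 0.751, 0.0], [0.751, -0.66, -0.0], [-0.0, 0.0, -1.0]]
ft_force: [0.3, -0.6, 0.6]
grip_width: 0.0855
finger_force: 0.0
clock: 3.7
ee_pos: [0.3795, -0.4208, 0.2314]
orientation: [[0.299, 0.954, 0.0], [0.954, -0.299, -0.0], [-0.0, 0.0, -1.0]]
ft_force: [0.3, -0.8, 1.4]
grip_width: 0.0855
finger_force: 0.0
clock: 4.2
ee_pos: [0.4334, -0.3371, 0.2313]
orientation: [[-0.135, 0.991, 0.0], [0.991, 0.135, -0.0], [-0.0, 0.0, -1.0]]
ft_force: [-0.7, -0.6, 0.4]
grip_width: 0.0853
finger_force: 0.0
mould [320. 171.] [ 0.4339 -0.3342  0.008 ] 0.66
mould_top [320. 202.] [ 0.4345 -0.3381  0.118 ] 0.93
(array([ 0.43379706, -0.33894848,  0.12692618]), np.float64(0.06663890928030014), 1)
[[0.991, -0.129, -0.037, 0.425], [0.134, 0.954, 0.269, -0.269], [0.0, -0.271, 0.963, 0.374], [0.0, 0.0, 0.0, 1.0]]
[-7.16781157e-01  3.39545375e-01  1.82964610e+00 -2.36387348e-05
  9.72461145e-01 -8.51758398e-01]
```

View pics/w1.png

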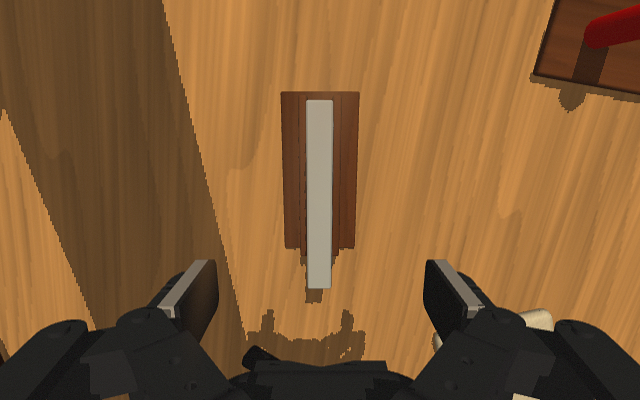

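The wrist view shows the mould's top edge centred at (319,195) and vertical in the picture, so the tool is aligned with it. I'll descend and grip.

```bash
python3 -m creep '[1,0,0,-0.5,0,0,0,1,0,-0.01,-1,0,0,0,1,0,-0.01,-1,0,0,0]'; python3 -m creep '[1,0,0,-0.43,0,0,0,1,0,0,-0.43,0,0,0,-1,0,0,-0.43,0,0,0,-1,0,0,-0.43,0,0,0,-1,0,0,-0.43,0,0,0,-1,0,0,-0.43,0,0,0,-1,0,0,-0.43,0,0,0,-1,0,0,-0.43,0,0,0]' 50
```

```text
clock: 4.82
ee_pos: [0.4314, -0.3364, 0.1287]
orientation: [[-0.136, 0.991, -0.005], [0.991, 0.136, 0.004], [0.005, -0.004, -1.0]]
ft_force: [0.7, -0.1, -0.4]
grip_width: 0.0853
finger_force: 0.0
clock: 5.82
ee_pos: [0.4335, -0.3379, 0.0892]
orientation: [[-0.137, 0.991, 0.0], [0.991, 0.137, -0.001], [-0.001, 0.0, -1.0]]
ft_force: [-3.9, 0.2, 13.2]
grip_width: 0.0189
finger_force: 48.9
```

```bash
python3 -m creep '[-1,0,0,0.3,0,0,0,-1,0,0,0.6,0,0,0,-1,0,0,1,0,0,0,-1,0,0,1,0,0,0]'; python3 -m creep '[-1,0,0,0.2,0,0,0,-1,0.4,0.5,0.2,0,0,0.4,-1,0.4,0.96,0.2,0,0,0.6,-1,0.4,0.96,0.2,0,0,0.6]'; for i in 1 2 3; do python3 -m creep '[-1,0.2,0.48,0,0,0,0.3,-1,0.42,0.96,0,0,0,0.6,-1,0.42,0.96,0,0,0,0.6]'; done;  python3 -m creep '[-1,0.2,0.48,0,0,0,0.27,-1,0.42,0.96,0,0,0,0.27,-1,0.42,0.96,0,0,0,0.27,-1,0.42,0.96,0,0,0,0.27]'
python3 - <<'E'
from fit import *
Ps=[cams.read_camera(n) for n in ("scene","top")]
cv2.imwrite("pics/s2.png",Ps[0]["color"])
h=np.pi/2
print(fit(Ps,"foil_box",(.667,.008,0))[0])
print(r.get_obs()["joint_pos"])
E
```

```text
clock: 6.32
ee_pos: [0.4347, -0.3386, 0.1911]
orientation: [[-0.137, 0.991, 0.004], [0.991, 0.137, -0.003], [-0.004, 0.003, -1.0]]
ft_force: [0.1, -0.4, -3.6]
grip_width: 0.0193
finger_force: 50.2
clock: 6.82
ee_pos: [0.4726, -0.2383, 0.2072]
orientation: [[-0.441, 0.898, -0.002], [0.898, 0.441, 0.002], [0.003, -0.001, -1.0]]
ft_force: [-0.2, -0.5, -2.6]
grip_width: 0.0194
finger_force: 50.4
clock: 7.2
ee_pos: [0.5161, -0.1432, 0.2075]
orientation: [[-0.696, 0.718, -0.001], [0.718, 0.696, 0.001], [0.001, -0.0, -1.0]]
ft_force: [0.9, -0.2, -3.6]
grip_width: 0.0194
finger_force: 50.9
clock: 7.58
ee_pos: [0.5583, -0.0478, 0.2076]
orientation: [[-0.884, 0.468, -0.0], [0.468, 0.884, 0.0], [0.0, 0.0, -1.0]]
ft_force: [-1.0, -0.7, -3.0]
grip_width: 0.0194
finger_force: 51.5
clock: 7.95
ee_pos: [0.6004, 0.0477, 0.2075]
orientation: [[-0.985, 0.174, -0.0], [0.174, 0.985, 0.0], [0.0, 0.0, -1.0]]
ft_force: [0.0, -0.4, -3.5]
grip_width: 0.0189
finger_force: 51.8
clock: 8.45
ee_pos: [0.641, 0.1408, 0.2075]
orientation: [[-0.999, 0.037, -0.002], [0.037, 0.999, -0.001], [0.002, -0.001, -1.0]]
ft_force: [-0.9, 0.4, -3.1]
grip_width: 0.0189
finger_force: 51.8
[ 0.6676596   0.00894592 -0.03000662]
[ 1.70326987e-01  5.11295848e-01  1.60364556e+00 -2.03039489e-04
  1.02700382e+00 -1.36315663e+00]
```

View pics/s2.png

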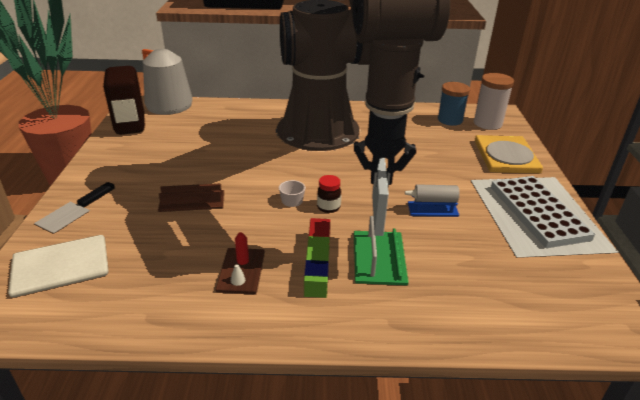

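The mould hangs vertically, edge-on, over the stand at (380,200). I'll tilt it and lower it until it is nearly down.

```bash
python3 -m creep '[-1,0,0.02,0,0.35,-0.01,0,-1,0,0.02,0,0.7,-0.02,0,-1,0,0.02,0,0.833,-0.03,0,-1,0,0.02,0,0.833,-0.03,0]'; python3 -m creep '[-1,0,0,-0.4,0,0,0,-1,0,0,-0.8,0,0,0,-1,0,0,-1,0,0,0,-1,0,0,-1,0,0,0]'
python3 - <<'E'
from fit import *
Ps=[cams.read_camera(n) for n in ("scene","top")]
from h import *
c=Ps[0]["color"][170:310,320:460]; cv2.imwrite("pics/s3.png",cv2.resize(c,(560,560),interpolation=cv2.INTER_CUBIC))
for n in ("mould","mould_top","lean_rail"):
  rs=[ray(P,np.array(m[0]["location"])*[640,400]) for P in Ps for m in [mark_of(P,n)] if m]
  if len(rs)==2: print(n,tri(rs))
o=r.get_obs(); R=np.array(o["orientation"]); print(o["ee_pos"],R)
E
```

```text
clock: 9.15
ee_pos: [0.6412, 0.1421, 0.2078]
orientation: [[-0.999, 0.036, 0.016], [0.039, 0.906, 0.422], [0.001, 0.422, -0.907]]
ft_force: [0.2, -0.2, -2.9]
grip_width: 0.0192
finger_force: 51.9
clock: 9.65
ee_pos: [0.6409, 0.1449, 0.1075]
orientation: [[-0.999, 0.032, 0.013], [0.035, 0.906, 0.422], [0.002, 0.422, -0.907]]
ft_force: [-0.3, -0.9, -1.5]
grip_width: 0.0188
finger_force: 51.8
mould (array([0.64161029, 0.17757941, 0.04602575]), np.float64(0.00642648682833635))
[0.64186645 0.14435238 0.10914722] [[-0.99937568  0.03131952  0.01635046]
 [ 0.03529511  0.9057586   0.4223217 ]
 [-0.00158266  0.42263513 -0.90629854]]
```

View pics/s3.png

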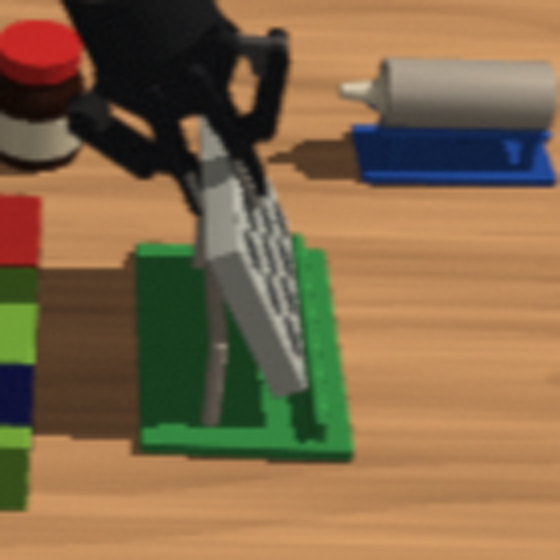

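The crop shows the mould tilted with its top over the rail, its lower edge at (290,385) inside the lip and its cavities facing the lip. I'll lower it in small steps.

```bash
python3 -m creep '[-1,0,-0.01,-0.08,0,0,0,-1,0,-0.01,-0.15,0,0,0,-1,0,-0.01,-0.17,0,0,0,-1,0,-0.01,-0.17,0,0,0]'; python3 -m creep '[-1,0,0,-0.02,0,0,0,-1,0,0,-0.03,0,0,0,-1,0,0,-0.03,0,0,0]'
```

```text
clock: 10.55
ee_pos: [0.6413, 0.1434, 0.0909]
orientation: [[-0.999, 0.032, 0.015], [0.035, 0.906, 0.422], [0.0, 0.423, -0.906]]
ft_force: [-0.2, -0.0, -3.0]
grip_width: 0.0192
finger_force: 51.9
clock: 10.92
ee_pos: [0.6414, 0.1434, 0.0883]
orientation: [[-0.999, 0.032, 0.015], [0.035, 0.906, 0.422], [-0.0, 0.423, -0.906]]
ft_force: [0.2, -0.6, -3.7]
grip_width: 0.019
finger_force: 51.9
```

```bash
python3 -m creep '[-1,0,0,-0.01,0,0,0,-1,0,0,-0.02,0,0,0,-1,0,0,-0.02,0,0,0]'; python3 -m creep '[-1,0,0,-0.01,0,0,0,-1,0,0,-0.02,0,0,0,-1,0,0,-0.02,0,0,0]'
```

```text
clock: 11.3
ee_pos: [0.6416, 0.1433, 0.0877]
orientation: [[-0.999, 0.031, 0.016], [0.035, 0.905, 0.423], [-0.001, 0.423, -0.906]]
ft_force: [-7.9, -6.4, 17.8]
grip_width: 0.0192
finger_force: 55.0
clock: 11.68
ee_pos: [0.6417, 0.1432, 0.0875]
orientation: [[-0.999, 0.031, 0.017], [0.035, 0.905, 0.424], [-0.002, 0.424, -0.906]]
ft_force: [-14.8, -14.3, 44.2]
grip_width: 0.0192
finger_force: 59.0
```

```bash
python3 -m creep '[-1,0,0,0.03,0,0,0,-1,0,0,0.03,0,0,0,-1,0,-0.02,0.03,0,0,0,-1,0,-0.02,0.03,0,0,0]'; python3 -m creep '[-1,0,-0.02,0,0,0,0,-1,0,-0.02,0,0,0,0]';python3 -m creep '[-1,0,-0.02,0,0,0,0,-1,0,-0.02,0,0,0,0]'
```

```text
clock: 12.18
ee_pos: [0.6417, 0.1423, 0.0877]
orientation: [[-0.999, 0.032, 0.015], [0.035, 0.905, 0.424], [-0.001, 0.424, -0.906]]
ft_force: [0.1, 5.7, 6.5]
grip_width: 0.0193
finger_force: 52.7
clock: 12.42
ee_pos: [0.6415, 0.1415, 0.0877]
orientation: [[-0.999, 0.032, 0.015], [0.035, 0.905, 0.425], [0.0, 0.425, -0.905]]
ft_force: [2.6, 17.7, 2.8]
grip_width: 0.0192
finger_force: 52.2
clock: 12.68
ee_pos: [0.6414, 0.1406, 0.0878]
orientation: [[-0.999, 0.032, 0.014], [0.035, 0.904, 0.426], [0.001, 0.426, -0.905]]
ft_force: [6.3, 29.0, -0.0]
grip_width: 0.019
finger_force: 53.5
```

```bash
python3 -m creep '[-1,0,0.03,-0.01,0,0,0,-1,0,0.03,-0.01,0,0,0,0.1,0,0.03,-0.01,0,0,0,0.1,0,0.03,-0.01,0,0,0,0.1,0,0.03,-0.01,0,0,0,0.1,0,0.03,-0.01,0,0,0]' 20;  python3 -m creep '[0.1,0,-0.1,0.22,0,0,0,0.1,0,-0.3,0.64,0,0,0,0.1,-0.01,-0.46,1,0,0,0,0.1,-0.01,-0.46,1,0,0,0]'
python3 - <<'E'
from fit import *
Ps=[cams.read_camera(n) for n in ("scene","top")]
c=Ps[0]["color"][170:310,320:460]; cv2.imwrite("pics/s4.png",cv2.resize(c,(560,560),interpolation=cv2.INTER_CUBIC))
for n in ("mould","mould_top"):
  rs=[ray(P,np.array(m[0]["location"])*[640,400]) for P in Ps for m in [mark_of(P,n)] if m]
  if len(rs)==2: print(n,tri(rs))
E
```

```text
clock: 13.42
ee_pos: [0.6414, 0.1403, 0.0861]
orientation: [[-0.999, 0.032, 0.015], [0.035, 0.906, 0.422], [-0.0, 0.423, -0.906]]
ft_force: [-0.2, 0.5, -0.5]
grip_width: 0.0471
finger_force: 0.0
clock: 13.92
ee_pos: [0.6422, 0.0931, 0.1891]
orientation: [[-0.999, 0.031, 0.02], [0.037, 0.906, 0.422], [-0.005, 0.422, -0.906]]
ft_force: [-0.0, 0.2, 0.1]
grip_width: 0.047
finger_force: 0.0
mould (array([0.6427423 , 0.17856061, 0.01073204]), np.float64(7.911785204331638e-05))
mould_top (array([0.63891318, 0.13289526, 0.10388482]), np.float64(7.23515262501085e-05))
```

View pics/s4.png

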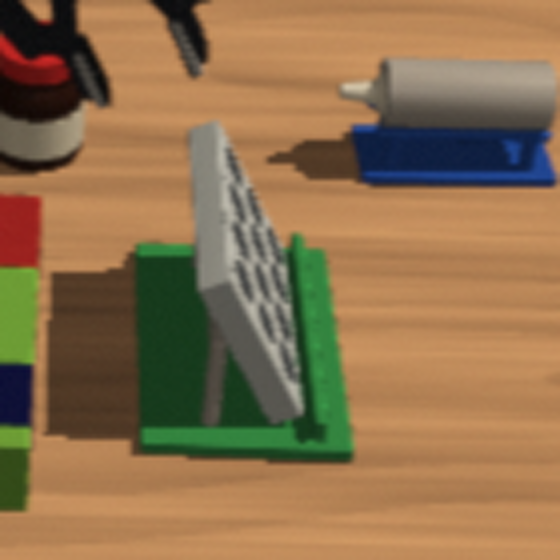

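The mould leans on the rail, centred, with its lower edge inside the lip; the tilt measures about 26 degrees. Next is the barrel, which I'll grasp with a tool tilted 30 degrees.

```bash
for i in 1 2 3; do python3 -m creep '[1,-0.2,0.1,0.1,0,0.14,-0.3,1,-0.5,0.4,0.1,0,0.28,-0.6,1,-0.66,0.57,0,0,0.414,-0.888,1,-0.66,0.57,0,0,0.414,-0.888,1,-0.66,0.57,0,0,0.414,-0.888]'; done; python3 -m creep '[1,0,0,0,0.17,0,0,1,0,0,0,0.17,0,0]'
python3 - <<'E'
from fit import *
p=cams.read_camera("wrist"); cv2.imwrite("pics/w5.png",p["color"])
Ps=[cams.read_camera(n) for n in ("scene","top")]
print(fit(Ps,"barrel",(.4445,.263,1.57)), fit([p],"barrel",(.4445,.263,1.57)))
for n in ("barrel","barrel_mouth"):
  m=mark_of(p,n)
  if m: print(n,at(p,np.array(m[0]["location"])*[640,400],.055),m[0]["p"])
print(r.get_obs()["joint_pos"])
E
```

```text
clock: 14.85
ee_pos: [0.5749, 0.1513, 0.1861]
orientation: [[-0.857, 0.516, 0.013], [0.474, 0.776, 0.416], [0.204, 0.362, -0.909]]
ft_force: [-0.3, 0.3, -0.2]
grip_width: 0.0855
finger_force: 0.0
clock: 15.48
ee_pos: [0.5098, 0.2078, 0.1866]
orientation: [[-0.494, 0.869, 0.009], [0.795, 0.447, 0.411], [0.353, 0.21, -0.912]]
ft_force: [1.0, -0.3, -0.1]
grip_width: 0.0857
finger_force: 0.0
clock: 16.1
ee_pos: [0.444, 0.2649, 0.1867]
orientation: [[-0.004, 1.0, 0.002], [0.913, 0.003, 0.409], [0.409, 0.003, -0.913]]
ft_force: [0.1, 0.8, -0.4]
grip_width: 0.0857
finger_force: 0.0
clock: 16.35
ee_pos: [0.4437, 0.2639, 0.186]
orientation: [[0.0, 1.0, 0.001], [0.873, -0.001, 0.488], [0.488, 0.001, -0.873]]
ft_force: [-0.2, 0.1, 0.1]
grip_width: 0.0855
finger_force: 0.0
(array([0.44787343, 0.26690603, 1.61454356]), np.float64(1.0525048971176147), 2) (array([0.44732418, 0.26365146, 1.58626538]), np.float64(0.06871748715639114), 1)
barrel [0.44767795 0.26348914 0.055     ] 0.85
barrel_mouth [0.4458544  0.37352057 0.055     ] 0.66
[ 0.12097692  0.34035707  2.13310959  0.77525831  0.7641445  -0.47802467]
```

View pics/w5.png

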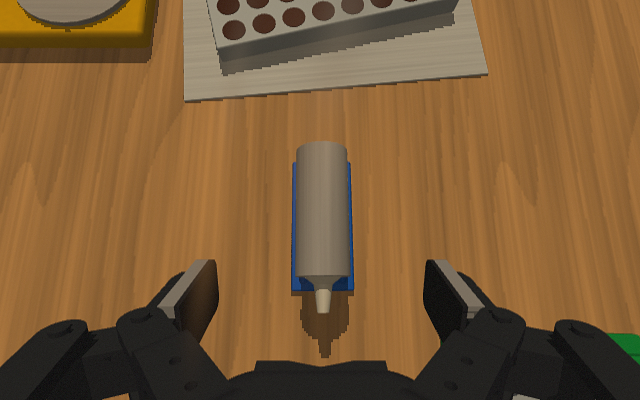

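The wrist view shows the barrel centred between the fingers at (322,210), parallel to the closing plane, with the nozzle end nearest at (322,300). I'll approach it and grip.

```bash
python3 -m creep '[1,0.03,0.1,-0.4,0,0,0,1,0.03,0.3,-0.85,0,0,0,1,0.03,0.3,-0.85,0,0,0]'; python3 -m creep '[1,0,0.1,-0.3,0,0,0,1,0,0.21,-0.62,0,0,0,1,0,0.21,-0.62,0,0,0]'; python3 -m creep '[0.1,0,0,0,0,0,0,0.1,0,0,0,0,0,0,0.1,0,0,0,0,0,0,-1,0,0,0,0,0,0,-1,0,0,0,0,0,0,-1,0,0,0,0,0,0,-1,0,0,0,0,0,0]' 40
```

```text
clock: 17.12
ee_pos: [0.4434, 0.2959, 0.099]
orientation: [[0.001, 1.0, -0.005], [0.873, 0.001, 0.487], [0.487, -0.005, -0.873]]
ft_force: [-0.7, -0.4, -0.2]
grip_width: 0.0855
finger_force: 0.0
clock: 17.5
ee_pos: [0.445, 0.3167, 0.0395]
orientation: [[0.0, 1.0, -0.001], [0.872, 0.001, 0.489], [0.489, -0.001, -0.872]]
ft_force: [-0.5, 0.5, 0.5]
grip_width: 0.085
finger_force: 0.0
clock: 18.38
ee_pos: [0.4453, 0.3163, 0.0405]
orientation: [[-0.001, 1.0, 0.001], [0.872, 0.0, 0.489], [0.489, 0.001, -0.872]]
ft_force: [-6.6, -7.9, 16.6]
grip_width: 0.0456
finger_force: 37.9
```

```bash
python3 -m creep '[-1,0,0,0.1,0,0,0,-1,0,0,0.3,0,0,0,-1,0,0,0.7,0,0,0,-1,0,0,1,0,0,0,-1,0,0,1,0,0,0]'; python3 -m creep '[-1,0,0,0.5,0,0,0,-1,0,0,1,-0.3,0,0,-1,0.2,-0.3,1,-0.6,0,0,-1,0.3,-0.6,1,-0.95,0,0,-1,0.3,-0.6,1,-0.95,0,0]'
python3 - <<'E'
from fit import *
o=r.get_obs();print(np.round(o["joint_pos"],3))
p=cams.read_camera("wrist"); cv2.imwrite("pics/w6.png",p["color"])
E
```

```text
clock: 19.0
ee_pos: [0.4469, 0.3165, 0.1419]
orientation: [[-0.002, 1.0, 0.005], [0.872, -0.0, 0.489], [0.489, 0.005, -0.872]]
ft_force: [-0.2, 0.2, -1.1]
grip_width: 0.0455
finger_force: 41.4
clock: 19.62
ee_pos: [0.4768, 0.256, 0.2399]
orientation: [[-0.0, 1.0, 0.003], [1.0, 0.0, 0.009], [0.009, 0.003, -1.0]]
ft_force: [-1.0, 0.4, -2.2]
grip_width: 0.0454
finger_force: 41.9
[0.432 0.316 1.842 0.008 0.978 0.427]
```

View pics/w6.png

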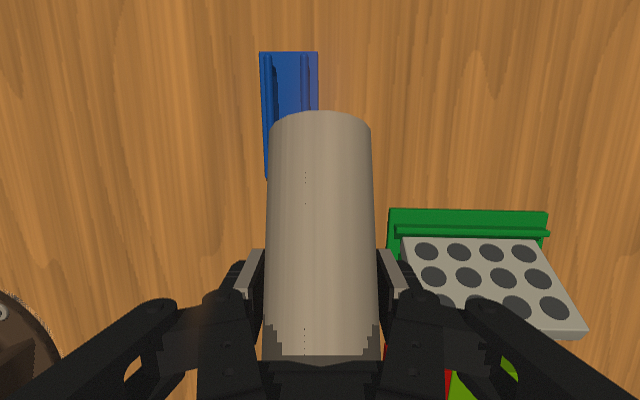

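The wrist view shows the barrel held squarely between the pads, mouth at the top (320,115), cradle empty. I'll turn it further while carrying it across.

```bash
python3 -m creep '[-1,0.1,-0.2,0.1,-0.3,0,0,-1,0.2,-0.4,0.1,-0.6,0,0,-1,0.4,-0.7,0.1,-0.9,0,0,-1,0.4,-0.87,0.1,-1,0,0,-1,0.4,-0.87,0.1,-1,0,0]'; python3 -m creep '[-1,0.1,-0.2,0,-0.3,0,0,-1,0.2,-0.4,0,-0.6,0,0,-1,0.4,-0.7,0,-0.9,0,0,-1,0.4,-0.87,0,-1,0,0,-1,0.4,-0.87,0,-1,0,0]'
python3 - <<'E'
from fit import *
o=r.get_obs();print(np.round(o["joint_pos"],3))
E
```

```text
clock: 20.3
ee_pos: [0.5144, 0.1691, 0.2476]
orientation: [[-0.002, 1.0, -0.003], [0.872, 0.0, -0.489], [-0.489, -0.004, -0.872]]
ft_force: [-0.1, -0.4, -1.5]
grip_width: 0.0452
finger_force: 42.0
clock: 20.92
ee_pos: [0.5545, 0.0818, 0.2479]
orientation: [[-0.002, 1.0, -0.003], [0.512, -0.001, -0.859], [-0.859, -0.003, -0.512]]
ft_force: [-0.2, 0.0, -0.8]
grip_width: 0.0452
finger_force: 42.0
[ 0.581  0.707  1.634 -0.799  1.554  0.925]
```

```bash
for i in 1 2; do python3 -m creep '[-1,0.2,-0.43,0,0,0,0,-1,0.4,-0.87,0,0,0,0,-1,0.4,-0.87,0,0,0,0]'; done; python3 -m creep '[-1,0.2,-0.43,0,-0.05,0,0,-1,0.4,-0.87,-0.2,-0.05,0,0,-1,0.4,-0.87,-0.4,-0.05,0,0,-1,0.4,-0.87,-0.4,-0.05,0,0,-1,0.4,-0.87,-0.4,-0.05,0,0]'
cat > bc.py <<'E'
from fit import *
from scipy.optimize import minimize
Ps=[cams.read_camera(n) for n in ("scene","top")]
o=r.get_obs();t=np.array(o["ee_pos"]);print(t,np.round(o["joint_pos"],3))
for n in ("barrel","barrel_mouth","peg_seat"):
  uv=[(P,m[0]) for P in Ps for m in [mark_of(P,n)] if m]
  rs=[ray(P,np.array(m["location"])*[640,400]) for P,m in uv]
  if len(rs)==2: print(n,tri(rs),[m["p"] for P,m in uv])
V=[cyl(46,0,46,110),cyl(10,-28,32,0)]
g=lambda a:cv2.GaussianBlur(a.astype(np.float32),(0,0),1.2)
T=[(P,g(m[0]["mask"]*255.)) for P in Ps for m in [masks_of(P,"barrel")] if m and m[0]["p"]>.3]
def pose(q):  # closed end xyz, tilt x,y from straight mouth-down
    z=np.array([q[3],q[4],-1]);z/=np.linalg.norm(z);x=np.cross([0,1,0],z);x/=np.linalg.norm(x)
    R=np.c_[x,np.cross(z,x),z];return [(v@R.T+q[:3]*1000) for v in V]
f=lambda q:sum(np.abs(g(render(P,pose(q),(0,0,0)))-m).sum()/m.sum() for P,m in T)
x0=np.r_[t+[.0017,.0145,.0527],0,0]
s=minimize(f,x0,method="Nelder-Mead",options=dict(initial_simplex=x0+np.vstack([np.zeros(5),np.diag([.006,.006,.006,.08,.08])]),xatol=1e-4,fatol=1e-4))
print("predicted",x0,f(x0),"fit",s.x.round(4),s.fun,len(T), "rel",(s.x[:3]-t).round(4))
c=Ps[0]["color"][150:310,170:330]; cv2.imwrite("pics/b.png",cv2.resize(c,(560,560),interpolation=cv2.INTER_CUBIC))
E
python3 bc.py; cp pics/b.png pics/b1.png
```

```text
clock: 21.3
ee_pos: [0.5957, -0.0067, 0.25]
orientation: [[0.003, 1.0, -0.002], [0.514, -0.003, -0.858], [-0.858, 0.001, -0.514]]
ft_force: [0.5, 0.6, -1.1]
grip_width: 0.0455
finger_force: 42.0
clock: 21.68
ee_pos: [0.6356, -0.0934, 0.2499]
orientation: [[0.003, 1.0, -0.002], [0.513, -0.003, -0.858], [-0.858, 0.002, -0.513]]
ft_force: [-0.0, 0.7, -0.8]
grip_width: 0.0456
finger_force: 42.0
clock: 22.3
ee_pos: [0.6756, -0.1771, 0.21]
orientation: [[-0.0, 1.0, 0.002], [0.489, 0.002, -0.872], [-0.872, 0.001, -0.489]]
ft_force: [-0.6, -0.2, -1.0]
grip_width: 0.0456
finger_force: 42.0
[ 0.67585544 -0.17733364  0.21029328] [ 0.171  0.774  1.636 -1.103  1.302  0.82 ]
barrel (array([ 0.67651003, -0.16344178,  0.25970369]), np.float64(0.0038468353190054374)) [0.7, 0.9]
barrel_mouth (array([ 0.6778522 , -0.16056495,  0.15482738]), np.float64(0.004217316264898417)) [0.68, 0.63]
peg_seat (array([ 0.67712882, -0.16494999,  0.00927761]), np.float64(0.0005973750955343063)) [0.58, 0.73]
predicted [ 0.67755544 -0.16283364  0.26299328  0.          0.        ] 0.97395635 fit [ 0.6691 -0.1604  0.2682  0.2586 -0.0718] 0.8281499147415161 2 rel [-0.0067  0.0169  0.0579]
```

View pics/b1.png

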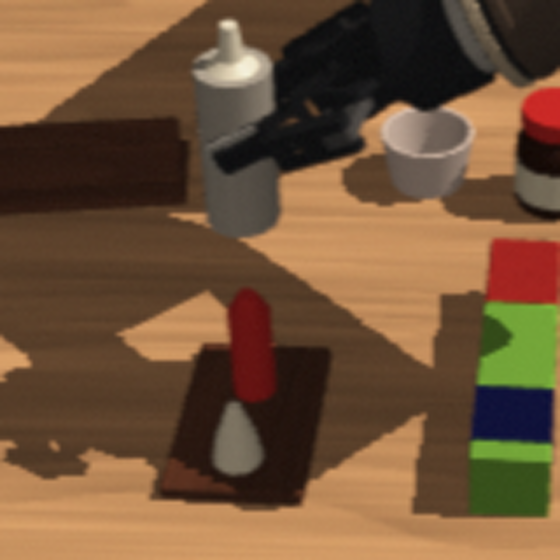

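The crop shows the barrel upright with its mouth at (243,225), on the peg's line (tip at (248,290)), and the marks agree within about 3 mm. I'll lower it over the peg.

```bash
python3 -m creep '[-1,-0.012,-0.02,-0.2,0,0,0,-1,-0.012,-0.02,-0.4,0,0,0,-1,-0.012,-0.02,-0.52,0,0,0,-1,-0.012,-0.02,-0.52,0,0,0]'; python3 -m creep '[-1,0,0,-0.08,0,0,0,-1,0,0,-0.16,0,0,0,-1,0,0,-0.24,0,0,0,-1,0,0,-0.3,0,0,0,-1,0,0,-0.3,0,0,0]'; python3 bc.py;cp pics/b.png pics/b2.png
```

```text
clock: 23.3
ee_pos: [0.6737, -0.1807, 0.1556]
orientation: [[-0.002, 1.0, -0.001], [0.488, 0.0, -0.873], [-0.873, -0.002, -0.488]]
ft_force: [-0.3, 0.7, -1.2]
grip_width: 0.0457
finger_force: 42.0
clock: 23.92
ee_pos: [0.6741, -0.1806, 0.1268]
orientation: [[-0.001, 1.0, 0.0], [0.488, 0.0, -0.873], [-0.873, -0.0, -0.488]]
ft_force: [-0.5, 0.2, -1.7]
grip_width: 0.0455
finger_force: 42.0
[ 0.6742946  -0.18061411  0.12739527] [ 0.166  0.889  1.651 -1.14   1.244  0.94 ]
barrel (array([ 0.67640184, -0.16683514,  0.18653292]), np.float64(0.0027520231719448153)) [0.7, 0.85]
barrel_mouth (array([ 0.67106933, -0.16860882,  0.07018591]), np.float64(0.0016476494381197897)) [0.93, 0.7]
peg_seat (array([ 0.67307442, -0.17039655,  0.00470561]), np.float64(0.0018227301369097846)) [0.69, 0.74]
predicted [ 0.6759946  -0.16611411  0.18009527  0.          0.        ] 1.0591468 fit [ 0.6695 -0.163   0.1808  0.2577 -0.1179] 0.7844037413597107 2 rel [-0.0048  0.0176  0.0534]
```

View pics/b2.png

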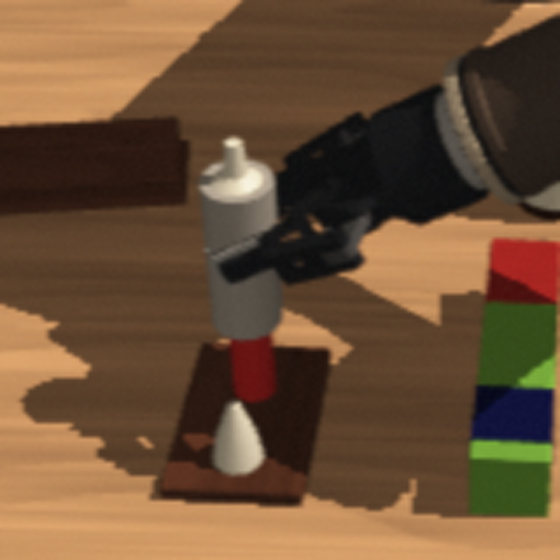

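The barrel's mouth at (247,330) is over the peg at (252,345), with no contact force. It sits about 2.5 mm to the right of the peg axis, so I'll shift +y and continue down.

```bash
python3 -m creep '[-1,0,0.025,-0.1,0,0,0,-1,0,0.025,-0.2,0,0,0,-1,0,0.025,-0.3,0,0,0,-1,0,0.025,-0.4,0,0,0,-1,0,0.025,-0.5,0,0,0,-1,0,0.025,-0.52,0,0,0,-1,0,0.025,-0.52,0,0,0]'; python3 -m creep '[-1,0,0,-0.02,0,0,0,-1,0,0,-0.03,0,0,0,-1,0,0,-0.03,0,0,0]'; python3 -m creep '[-1,0,0,-0.01,0,0,0,-1,0,0,-0.02,0,0,0,-1,0,0,-0.02,0,0,0]'
```

```text
clock: 25.3
ee_pos: [0.6742, -0.1782, 0.0752]
orientation: [[-0.0, 1.0, 0.0], [0.488, 0.0, -0.873], [-0.873, 0.0, -0.488]]
ft_force: [-0.3, -0.1, -1.3]
grip_width: 0.0456
finger_force: 42.0
clock: 25.68
ee_pos: [0.6743, -0.1781, 0.0724]
orientation: [[0.0, 1.0, 0.0], [0.488, 0.0, -0.873], [-0.873, 0.0, -0.488]]
ft_force: [0.3, -0.3, -1.0]
grip_width: 0.0455
finger_force: 42.0
clock: 26.05
ee_pos: [0.6742, -0.1781, 0.0702]
orientation: [[-0.0, 1.0, 0.0], [0.488, 0.0, -0.873], [-0.873, 0.0, -0.488]]
ft_force: [0.1, 0.3, -1.3]
grip_width: 0.0451
finger_force: 42.0
```

```bash
python3 -m creep '[-1,0,0,-0.01,0,0,0,-1,0,0,-0.015,0,0,0,-1,0,0,-0.015,0,0,0]'; python3 -m creep '[-1,0,0,-0.01,0,0,0,-1,0,0,-0.01,0,0,0]'
```

```text
clock: 26.42
ee_pos: [0.6743, -0.1783, 0.0696]
orientation: [[0.001, 1.0, 0.0], [0.487, 0.0, -0.873], [-0.873, 0.001, -0.487]]
ft_force: [-1.4, -0.1, 5.8]
grip_width: 0.0452
finger_force: 42.2
clock: 26.68
ee_pos: [0.6743, -0.1785, 0.0696]
orientation: [[0.001, 1.0, 0.0], [0.486, -0.0, -0.874], [-0.874, 0.001, -0.486]]
ft_force: [-4.0, 0.5, 13.7]
grip_width: 0.0455
finger_force: 42.5
```

```bash
python3 -m creep '[-1,0,0,0.01,0,0,0,0.4,0,0,0.01,0,0,0,0.4,0,0,0.01,0,0,0,0.4,0,0,0.01,0,0,0,0.4,0,0,0.01,0,0,0]' 20; python3 -m creep '[0.4,0,0.2,0.11,0,0,0,0.4,0,0.5,0.28,0,0,0,0.4,0,0.88,0.49,0,0,0,0.4,0,0.88,0.49,0,0,0]'; python3 -m creep '[0.4,0,0,0.4,0,0,0,0.4,-0.3,0,0.9,0,0,0,0.4,-0.3,0,0.9,0,0,0]'
python3 - <<'E'
from fit import *
Ps=[cams.read_camera(n) for n in ("scene","top")]
cv2.imwrite("pics/f.png",Ps[0]["color"][150:310,170:430].repeat(3,0).repeat(3,1))
for n in ("barrel","barrel_mouth","peg_seat","mould","mould_top"):
  rs=[ray(P,np.array(m[0]["location"])*[640,400]) for P in Ps for m in [mark_of(P,n)] if m]
  if len(rs)==2: print(n,tri(rs))
print(fit(Ps,"foil_box",(.667,.008,0))[0])
E
```

```text
clock: 27.3
ee_pos: [0.6742, -0.1781, 0.0687]
orientation: [[-0.0, 1.0, 0.0], [0.488, 0.0, -0.873], [-0.873, 0.0, -0.488]]
ft_force: [-0.3, -0.2, -0.3]
grip_width: 0.0596
finger_force: 0.0
clock: 27.8
ee_pos: [0.6757, -0.0863, 0.1198]
orientation: [[0.001, 1.0, 0.005], [0.489, 0.004, -0.872], [-0.872, 0.004, -0.489]]
ft_force: [0.3, -0.7, -0.5]
grip_width: 0.0599
finger_force: 0.0
clock: 28.18
ee_pos: [0.6438, -0.0898, 0.2113]
orientation: [[0.003, 1.0, 0.002], [0.489, 0.0, -0.872], [-0.872, 0.004, -0.489]]
ft_force: [-0.4, 0.8, 0.5]
grip_width: 0.0601
finger_force: 0.0
barrel (array([ 0.67432323, -0.16620526,  0.12869922]), np.float64(0.0006001099333623682))
barrel_mouth (array([ 0.67581773, -0.16595608,  0.01628206]), np.float64(0.004275938054410596))
mould (array([0.64160679, 0.18317565, 0.01018532]), np.float64(0.0005482290369871562))
mould_top (array([0.63886557, 0.13308072, 0.11075123]), np.float64(0.00036905948125108865))
[ 0.66632698  0.00993988 -0.01866868]
```

View pics/f.png

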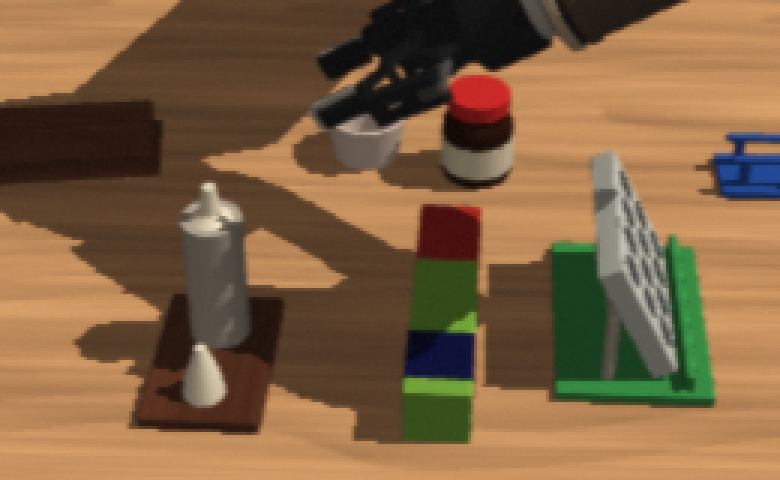

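The picture shows the barrel seated on the wooden base at (220,340), the mould leaning on the rail at (635,270), and the bystanders in place. I'll hand the job in.

```bash
python3 -c "
from rig import r
print(r.job_done())"
```

```text
the job is handed in; nothing more can be done
None
```

The job is handed in at about 28 s on the robot's clock (no verdict came back): the mould leans on the rail at about 26 degrees, the barrel is mouth down over the red peg on the wooden base, and the jar, ramekin and foil box look unmoved.

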